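Square up a row of laser-cut blanks against a sliding fence

ROBOT

A 6-joint arm with a two-finger parallel gripper is mounted at the origin on the work surface. World frame = base frame: x ahead of the robot, y to its left, z up, the work surface at z = 0. Lengths are in m, angles in rad, forces in N, time in s.
With the tool pointing down it reaches from about 0.375 to 0.825 m from the base axis. Payload 5.5 kg.
Tool frame: the origin (TCP) lies at the very end of the fingers, on their centre line; the grasp point (between the pads) lies 19 mm behind it (manip.grip_point_offset is the distance from the TCP to the grasp point, in m); z points along the fingers, y is the direction in which the jaws open and shut (so a half turn about z gives the same grasp; the last joint's range is limited). The gripper opens to 85 mm and grips with 20 to 120 N. Pads are 22 mm wide; open, the fingers measure 114 mm over their backs; the gripper's body (76 mm by 85 mm) begins 54 mm behind the grasp point. The pads swing forward as they close: fully open they stand 13 mm farther back than shut.
Start: joints at [1.312, 0.314, -0.047, 1.21, 0, 1.571], TCP at [0.154, 0.58, 0.231] pointing down, gripper open.
Joint ranges: [-2.67, 2.67], [-0.69, 1.73], [-1.03, 1.25], [-2.08, 2.16], [-1.42, 1.45], [-3.14, 3.14]. Speed limits (rad/s): [2.39, 2.39, 3.01, 3.14, 3.14, 3.14].

INTERFACE

Orientations are given as a unit quaternion [w, x, y, z].
In Python, from station import manip, snapshot, ticket gives the robot as it stands.
- The arm moves only by the shell command python3 -m handwheel 'ROWS' [OPENING] [FORCE]. ROWS is JSON, a list of rows, each an object with "dp": the shift along the tool's x, y, z in mm, a list of three; "yaw": the turn about the tool's z in degrees. A call has 1 to 10 rows; each row shifts and turns the commanded pose from where the row before left it, along the tool's axes as they then stand; what a row does not reach is not made up. A row lasts 1/8 s, in which the tool goes at most 62.5 mm and 10.7 degrees, less where a joint would pass 70% of its speed; a pose out of reach is approached as far as the arm can. A call is refused whole if a number of a shift passes 62.5 or a number of a turn 10.7, either way. A call with a gripper value outside its range is refused whole. OPENING is the opening, from 0 (shut) to 1 (fully open), set as the call begins (- or left out, the last holds). The fingers move at their own pace and stop on an object; FORCE is the grip in N (left out, the last holds). Time passes only in rows, so rows that do not move let the fingers close. It gives the time, the measured TCP pose, the force and the opening at its end, in the units of the state.
- manip.get_state(): the state, without advancing time (a new reading comes with each control period).
- snapshot(name): name is "side" or "top" or "wrist"; returns a dict with "image" (400x640x3 uint8, red, green, blue), "K" (3x3 intrinsics, pixels), "rvec" (rotation vector, rad) and "tvec" (3), from world to camera coordinates, as OpenCV has them. Camera axes: x right, y down, z forward; pixel columns grow to the right and rows downward; lengths in m; the calibration is good to about 2 mm. A picture is of the moment at which its call begins. There is no depth.
- ticket.close_job(): hands the job in, once; it reports no verdict.
The state is a dict: "clock": time; "joints": joint angles; "joint_velocities": joint speeds; "effort": joint torques, N m; "position": TCP position; "tool_rot": TCP orientation; "contact_force": force on the tool from outside, world axes, zero at the start; "moment": the same for the moment, N m; "finger_gap": opening from 0.0 (shut) to 1.0 (fully open).
Only numpy, scipy, OpenCV 4.12 (cv2) and the standard library are available. Lean on these libraries where they do the work, as an engineer would, in place of code of your own. Each camera call takes 0.05 s, during which the arm holds its last target. There are 200 camera calls.

TASK

Pick up the straightedge by its blue grip and, touching the four loose blanks with the straightedge only, sweep them together as one row against the jig's sliding aluminium fence and on, until the fence comes up against its stop screws; press the row home there with about 10 N for a good second (less than 8 N does not bed it, over 13 N is too much). Then back away gently so that all four stay flush and square against the fence, and stand the straightedge upright back on the middle of its cork pad. Leave the glue bottle, mouse and socket box where they are.

Things in the scene. Friction and masses are not known exactly. Their poses are not given: they have to be found in the camera images.
- jig: fixed plywood jig. Origin at bench height (z 0) amid the work area; x runs from the open near side to the fence, y along the fence. Waxed board, top at z 9 mm, from x -105 to 135, y -115 to 115 mm. Low side rails: inner faces at y -100 and 100 mm, x -105 to 95, top at z 19. Dark stop block at x 110 to 126, top at z 35.
- fence: aluminium bar, red line on top, 192 mm (y) by 18 by 24 high; axes as the jig. Origin: middle of the front face (blanks bear on it), 0.5 mm above the board. Starts with the face at jig x 48 to 78 mm. Slides only along jig +x, never turning, with a drag of about 2 N, stays where left, until it meets two rigid brass stop screws, 12 to 28 mm from its start: set anew each time, found by feel.
- blank0_mid (a point): laser-cut plywood blank, pale top, charred brown sides, 46 mm (its x, across the row) by 28 mm (its y) by 15 mm thick, about 16 g, lying flat and loose on the jig board; the point is its centre, 7.5 mm above the board. Starts a little short of the fence, slightly askew (up to 9 degrees).
- blank1_mid (a point): laser-cut plywood blank, pale top, charred brown sides, 46 mm (its x, across the row) by 28 mm (its y) by 15 mm thick, about 16 g, lying flat and loose on the jig board; the point is its centre, 7.5 mm above the board. Starts a little short of the fence, slightly askew (up to 9 degrees).
- blank2_mid (a point): laser-cut plywood blank, pale top, charred brown sides, 46 mm (its x, across the row) by 28 mm (its y) by 15 mm thick, about 16 g, lying flat and loose on the jig board; the point is its centre, 7.5 mm above the board. Starts a little short of the fence, slightly askew (up to 9 degrees).
- blank3_mid (a point): laser-cut plywood blank, pale top, charred brown sides, 46 mm (its x, across the row) by 28 mm (its y) by 15 mm thick, about 16 g, lying flat and loose on the jig board; the point is its centre, 7.5 mm above the board. Starts a little short of the fence, slightly askew (up to 9 degrees).
- edge_grip (a point): straightedge: aluminium bar 170 mm long (y), 20 thick (x), 20 high, with a blue grip on top 26 long (y), 22 thick (x), 20 to 66 mm above its underside; 220 g, same both ways round. Point: in the grip on the bar's middle, 43 mm above the underside. The long faces, 10 mm either side of it, are the working faces. Starts standing on the cork pad. Polished. Grip it with 60 N or more.
- edge: the same straightedge, its origin in the middle of its underside (the grip point lies 43 mm above it), axes as above.
- pad: fixed cork pad, 90 mm (x) by 200 mm (y), 4 mm thick, origin at the bench surface under its centre; the straightedge starts on it about parallel to its long side.
- glue: white glue bottle with red cap, 48 mm across, 130 mm tall, standing upright; origin at its foot. Leave alone.
- mouse: black computer mouse, 105 by 60 by 30 mm; origin at its underside. Leave alone.
- socket: cream socket box, 100 by 170 by 50 mm; origin at its underside. Leave alone.
Things that resemble listed ones, but are neither listed nor needed, are in the scene too. Leave any orange, pink or purple look-alike of the part that bears blank0_mid alone.

How it is judged:
By the outcome, as a careful person would: the job done as asked, in the order asked, and still so for the second after the job is handed in, with the robot touching nothing.
It also fails if it takes over 72 s, if anything falls off the work surface, if the arm or the gripper's body presses on something with over 40 N, if the wrist force passes 120 N, or if a joint passes its speed limit or range.

## Working session

There is one attempt and no reset: what is moved stays moved. The work goes in short steps, Python scripts to look and compute and a shell command to move; the robot and the scene stay as the last step left them, time stands still between calls to the robot, and variables do not carry over. Pictures are saved under pics/ and viewed, about 8 in all and at most 12, crops included, and the job is handed in when it is done.

```bash
mkdir -p pics; ls
python3 - <<'E'
from station import manip,snapshot
import cv2,numpy as np
print(manip.get_state(), manip.grip_point_offset)
for n in("top","side"):
    s=snapshot(n);cv2.imwrite(f"pics/{n}0.png",s["image"][:,:,::-1]);R=cv2.Rodrigues(np.array(s["rvec"]))[0];print(n,s["K"],-R.T@np.array(s["tvec"]).ravel(),R)
E
```

```text
pics
{'clock': 0.0, 'joints': array([ 1.31197871e+00,  3.14249219e-01, -4.80574655e-02,  1.21020290e+00,
        5.48109272e-06,  1.57078983e+00]), 'joint_velocities': array([-6.60254025e-04, -4.77220248e-04, -6.66965033e-04, -1.02128573e-05,
        1.87003085e-04, -1.13954065e-03]), 'effort': array([ 1.02955255e-03, -5.39594507e+01,  3.39746833e+01,  1.92093541e-02,
       -2.59712571e-06, -1.19874926e-06]), 'position': array([0.15341493, 0.57946516, 0.23043014]), 'tool_rot': array([-1.13266531e-04,  1.29044651e-01,  9.91638414e-01, -8.49111822e-04]), 'contact_force': array([ 0.05581378, -0.1104276 ,  0.3941024 ]), 'moment': array([ 0.02089453,  0.02417538, -0.05457595]), 'finger_gap': 1.000094766545379} 0.0187
top [[422.55174094   0.         314.98160353]
 [  0.         422.55174094 198.48965562]
 [  0.           0.           1.        ]] [0.47509247 0.07577495 0.99816417] [[-0.01166321 -0.99991794  0.0052985 ]
 [-0.99545036  0.01110965 -0.09463165]
 [ 0.09456502 -0.0063781  -0.99549826]]
side [[412.60898226   0.         319.52264106]
 [  0.         412.60898226 202.72067436]
 [  0.           0.           1.        ]] [0.37121922 0.81677246 0.66529879] [[-0.95287657 -0.3028092   0.01824382]
 [-0.19797738  0.57517287 -0.79371351]
 [ 0.22985041 -0.75992286 -0.60801812]]
```

View pics/top0.png

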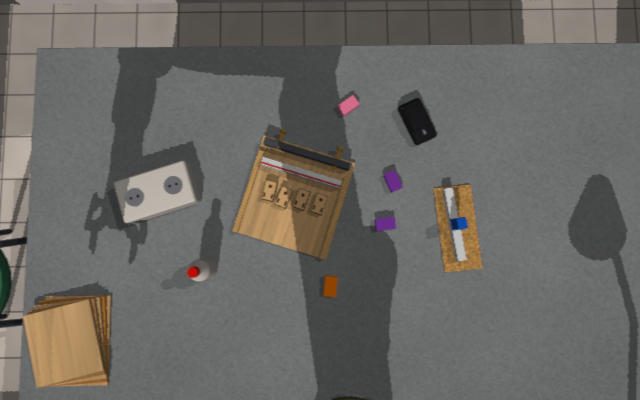

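View pics/side0.png

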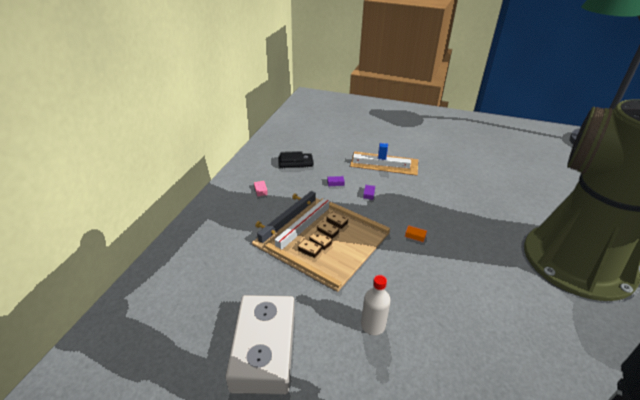

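Top view: the straightedge is on the cork pad, with its blue grip at about (459,224). It is the only blue-gripped bar. The four blanks on the jig are at about (269,190), (283,197), (301,200) and (318,204). The fence with the red line is at about (300,171). Possible mix-ups are purple blocks (393,181) and (385,224), orange (331,286) and pink (348,105), all off the jig and all look-alikes to leave alone. The fence could also be taken for the straightedge, but it has a red line and no grip. One close crop next.

```bash
cat > h.py <<'E'
import cv2,numpy as np
from station import manip,snapshot
def cam(s):
    R=cv2.Rodrigues(np.array(s["rvec"]))[0];return np.array(s["K"]),R,np.array(s["tvec"]).ravel()
def ray(s,uv,z):
    K,R,t=cam(s);c=-R.T@t;d=R.T@np.linalg.inv(K)@np.array([*uv,1.]);return (c+d*(z-c[2])/d[2])
def proj(s,p):
    return cv2.projectPoints(np.array(p,float).reshape(-1,3),np.array(s["rvec"]),np.array(s["tvec"]),np.array(s["K"]),None)[0].reshape(-1,2)
def tool():
    st=manip.get_state();w,x,y,z=st["tool_rot"]
    from scipy.spatial.transform import Rotation as Q
    return st,Q.from_quat([x,y,z,w]).as_matrix()
def say(st=None):
    st,R=tool();print("t",round(st["clock"],2),"p",np.round(st["position"]*1e3,1),"yawx",round(np.degrees(np.arctan2(R[1,0],R[0,0])),2),"tilt",np.round(R[:2,2],4),"F",np.round(st["contact_force"],2),"M",np.round(st["moment"],3),"gap",round(st["finger_gap"],3))
E
python3 - <<'E'
from h import *
im=snapshot("top")["image"][:,:,::-1]
a=cv2.resize(im[125:265,225:365],(560,560),interpolation=cv2.INTER_CUBIC)
b=cv2.resize(im[178:278,430:490],(240,400),interpolation=cv2.INTER_CUBIC)
o=np.zeros((560,800,3),np.uint8);o[:,:560]=a;o[:400,560:]=b;cv2.imwrite("pics/c1.png",o);say()
E
```

```text
t 0.15 p [153.4 579.6 230.6] yawx 165.17 tilt [-0.0003 -0.0013] F [-1.03  0.14  1.05] M [-0.024  0.008 -0.051] gap 0.998
```

View pics/c1.png

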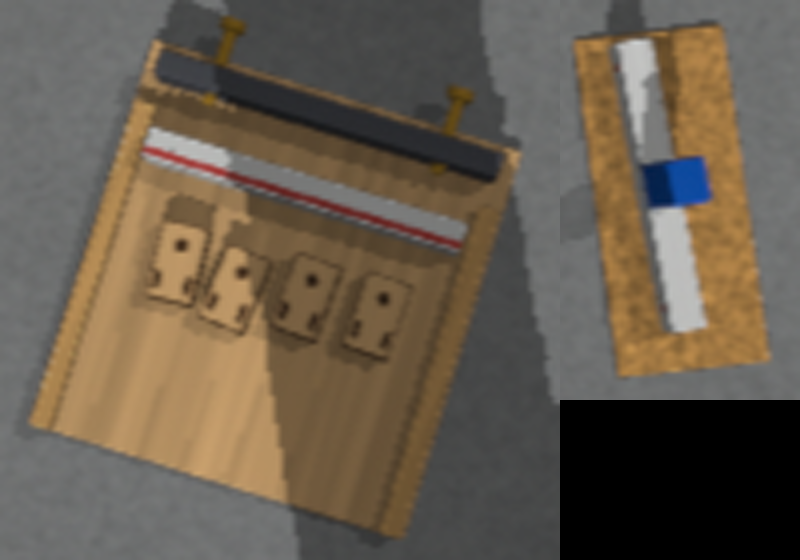

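Run:
```python
from h import *
from scipy.optimize import least_squares
s=snapshot("top")
J=lambda L:np.array([[225+u/4,125+v/4] for u,v in L]);P=lambda L:np.array([[430+(u-560)/4,178+v/4] for u,v in L])
def fit(mod,pix,x0):
    def w(q):
        c,n=np.cos(q[2]),np.sin(q[2]);m=np.array(mod,float)/1e3
        return np.c_[q[0]+c*m[:,0]-n*m[:,1],q[1]+n*m[:,0]+c*m[:,1],m[:,2]]
    r=least_squares(lambda q:(proj(s,w(q))-pix).ravel(),x0);return r.x,np.abs(r.fun).max()
def show(n,r):print(n,np.round(r[0][:2]*1e3,1),"deg",round(np.degrees(r[0][2]),2),"res",round(r[1],2))
j=fit([[-105,115,12],[-105,-115,12],[135,115,9],[135,-115,9]],J([(30,427),(405,538),(155,40),(520,152)]),[.5,.1,-.3]);show("jig",j)
p=fit([[45,100,4],[45,-100,4],[-45,100,4],[-45,-100,4]][:0] or [[-45,100-0,4],[45,100,4],[45,-100,4],[-45,-100,4]],P([(620,376),(574,40),(720,25),(770,360)]),[.45,-.28,1.6]);show("pad(x dir as found)",p)
p=fit([[-45,100,4],[-45,-100,4],[45,-100,4],[45,100,4]],P([(574,40),(620,376),(770,360),(720,25)]),[.45,-.28,0.1][:2]+[3.2]);show("pad",p)
e=fit([[-10,85,24],[10,85,24],[10,-85,24],[-10,-85,24]],P([(615,43),(652,38),(706,327),(668,332)]),[.45,-.28,3.2]);show("edge a",e)
c,n=np.cos(j[0][2]),np.sin(j[0][2])
def tj(uv,z):
    d=ray(s,uv,z)[:2]-j[0][:2];return np.round(np.array([c*d[0]+n*d[1],-n*d[0]+c*d[1]])*1e3,1)
for uv in J([(142,160),(462,250)]):print("fence front",tj(uv,.0335))
for q in ([(160,222),(205,227),(148,298),(188,306)],[(230,247),(268,258),(200,317),(240,334)],[(298,253),(340,265),(272,325),(312,343)],[(370,273),(410,285),(343,345),(385,362)]):
    print("blank corners",[tj(uv,.024) for uv in J(q)])
```

```text
jig [559.5 122.1] deg -17.5 res 0.85
pad(x dir as found) [ 496.2 -265.9] deg 7.03 res 26.73
pad [ 496.9 -265.5] deg 275.62 res 0.59
edge a [ 505.  -252.8] deg 278.06 res 0.5
fence front [60.6 95. ]
fence front [ 64.  -96.7]
blank corners [array([30.1, 75.6]), array([34.9, 49.7]), array([-14.2,  68.9]), array([-12. ,  45.4])]
blank corners [array([27.9, 32.4]), array([28.2,  9.4]), array([-16. ,  36.9]), array([-18.7,  11.8])]
blank corners [array([36. , -6.4]), array([ 36.4, -31.8]), array([-8.4, -4.3]), array([-11.7, -29.5])]
blank corners [array([ 37. , -49.8]), array([ 37., -74.]), array([ -7.6, -46.9]), array([-10., -73.])]
```

```bash
python3 -m handwheel '[{"dp":[-47.3,-35.1,0],"yaw":0},{"dp":[-47.3,-35.1,0],"yaw":0},{"dp":[-47.3,-35.1,0],"yaw":0},{"dp":[-47.3,-35.1,0],"yaw":0},{"dp":[-47.3,-35.1,0],"yaw":0},{"dp":[-47.3,-35.1,0],"yaw":0},{"dp":[-47.3,-35.1,0],"yaw":0},{"dp":[-47.3,-35.1,0],"yaw":0},{"dp":[-47.3,-35.1,0],"yaw":0},{"dp":[-47.3,-35.1,0],"yaw":0}]' 1
python3 -m handwheel '[{"dp":[-11.6,-52,0],"yaw":0},{"dp":[-11.6,-52,0],"yaw":0},{"dp":[-11.6,-52,0],"yaw":0},{"dp":[-11.6,-52,0],"yaw":0},{"dp":[-11.6,-52,0],"yaw":0},{"dp":[-11.6,-52,0],"yaw":0},{"dp":[-11.6,-52,0],"yaw":0}]'
python3 -m handwheel '[{"dp":[0,0,0],"yaw":10.5},{"dp":[0,0,0],"yaw":10.5},{"dp":[0,0,0],"yaw":10.5},{"dp":[0,0,0],"yaw":10.5},{"dp":[0,0,0],"yaw":10.5},{"dp":[0,0,0],"yaw":10.5},{"dp":[0,0,0],"yaw":10.5},{"dp":[0,0,0],"yaw":10.5}]'
python3 -m handwheel '[{"dp":[0,0,0],"yaw":10.5},{"dp":[0,0,0],"yaw":10.5},{"dp":[0,0,0],"yaw":10.5},{"dp":[0,0,0],"yaw":10.5},{"dp":[0,0,0],"yaw":10.5},{"dp":[0,0,0],"yaw":10.5},{"dp":[0,0,0],"yaw":10.5},{"dp":[0,0,0],"yaw":0}]'
python3 - <<'E'
from h import *
say();print(manip.get_state()["joints"])
s=snapshot("wrist");np.save("w1.npy",s,allow_pickle=True);cv2.imwrite("pics/w1.png",s["image"][:,:,::-1])
E
```

```text
clock: 1.45
position: [0.522, 0.1179, 0.2314]
tool_rot: [0.0, 0.129, 0.992, 0.0]
contact_force: [1.0, 0.0, -0.2]
finger_gap: 1.002
clock: 2.33
position: [0.506, -0.2547, 0.2312]
tool_rot: [0.0, 0.129, 0.992, 0.0]
contact_force: [1.2, 0.1, -0.1]
finger_gap: 0.998
clock: 3.32
position: [0.5062, -0.253, 0.2311]
tool_rot: [-0.0, 0.761, 0.648, -0.0]
contact_force: [-0.3, 0.7, 1.0]
finger_gap: 1.003
clock: 4.32
position: [0.5062, -0.253, 0.2311]
tool_rot: [-0.0, 0.998, 0.068, -0.0]
contact_force: [-0.2, 0.6, 0.3]
finger_gap: 1.002
t 4.33 p [ 506.2 -253.   231.1] yawx 7.78 tilt [-0.0003  0.0001] F [-0.21  0.58  0.25] M [0.004 0.037 0.016] gap 1.002
[-4.63410216e-01  2.49534536e-01 -1.32611801e-01  1.18899965e+00
 -2.17357483e-05  2.54232543e+00]
```

View pics/w1.png

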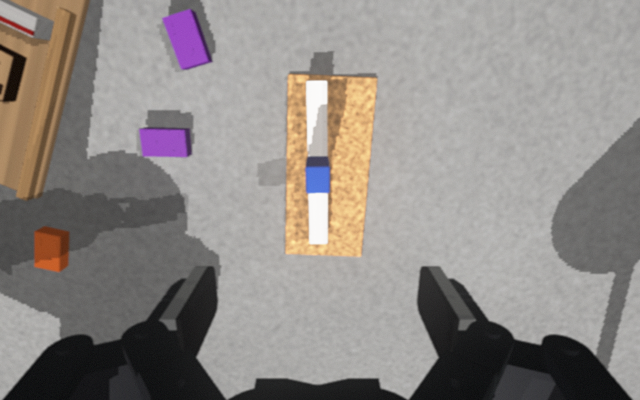

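The wrist view shows the bar from (317,81) to (318,244), the grip at (318,178), and pad corners at (288,73), (377,75), (361,256) and (286,254). Now refining the fit.

```bash
cat >> h.py <<'E'
from scipy.optimize import least_squares
def fit(s,mod,pix,x0):
    def w(q):
        c,n=np.cos(q[2]),np.sin(q[2]);m=np.array(mod,float)/1e3
        return np.c_[q[0]+c*m[:,0]-n*m[:,1],q[1]+n*m[:,0]+c*m[:,1],m[:,2]]
    r=least_squares(lambda q:(proj(s,w(q))-pix).ravel(),x0);return r.x,np.abs(r.fun).max()
def show(n,r):print(n,np.round(r[0][:2]*1e3,1),"deg",round(np.degrees(r[0][2]),2),"res",round(r[1],2))
E
python3 - <<'E'
from h import *
s=np.load("w1.npy",allow_pickle=True).item()
im=s["image"].astype(int);r,g,b=im[...,0],im[...,1],im[...,2]
roi=np.zeros(r.shape,bool);roi[60:270,280:390]=1
def rect(m):
    k,l,st,_=cv2.connectedComponentsWithStats(m.astype(np.uint8)*255);i=1+st[1:,4].argmax()
    c=cv2.findContours((l==i).astype(np.uint8),0,2)[0][0];print(st[i],np.round(cv2.boxPoints(cv2.minAreaRect(c)),1).tolist())
rect(roi&(np.abs(r-b)<25)&(r>185)); rect(roi&(b>r+50))
show("pad",fit(s,[[-45,100,4],[45,100,4],[45,-100,4],[-45,-100,4]],np.array([(288,73),(377,75),(361,256),(286,254)],float),[.5,-.26,4.8]))
show("edge",fit(s,[[-10,85,24],[10,85,24],[10,-85,24],[-10,-85,24]],np.array([(306,81),(328,81),(328,244),(308.5,244)],float),[.5,-.26,4.8]))
K,R,t=cam(s);print(-R.T@t)
E
```

```text
[ 306   80   21   76 1466] [[306.0, 80.0], [326.0, 80.0], [326.0, 155.0], [306.0, 155.0]]
[306 166  24  27 635] [[306.0, 166.0], [329.0, 166.0], [329.0, 192.0], [306.0, 192.0]]
pad [ 497.7 -265.7] deg 275.73 res 1.09
edge [ 504.6 -253.8] deg 278.28 res 0.65
[ 0.58606271 -0.24192857  0.37369281]
```

```bash
python3 -m handwheel '[{"dp":[-1.7,0.6,45],"yaw":0},{"dp":[0,0,45],"yaw":0},{"dp":[0,0,45],"yaw":0},{"dp":[0,0,35],"yaw":0},{"dp":[0,0,20],"yaw":0},{"dp":[0,0,11],"yaw":0},{"dp":[0,0,0],"yaw":0}]' 1
python3 -m handwheel '[{"dp":[0,0,0],"yaw":0},{"dp":[0,0,0],"yaw":0},{"dp":[0,0,0],"yaw":0},{"dp":[0,0,0],"yaw":0},{"dp":[0,0,0],"yaw":0},{"dp":[0,0,0],"yaw":0}]' 0 90
python3 -c "
from h import *
say()"
```

```text
clock: 5.25
position: [0.5044, -0.2537, 0.0299]
tool_rot: [-0.0, 0.998, 0.068, -0.0]
contact_force: [0.3, 0.2, 0.7]
finger_gap: 1.0
clock: 6.0
position: [0.5052, -0.2542, 0.0309]
tool_rot: [0.0, 0.998, 0.067, 0.0]
contact_force: [0.4, -0.4, 5.7]
finger_gap: 0.247
t 6.0 p [ 505.2 -254.2   30.9] yawx 7.67 tilt [ 0.001  -0.0006] F [ 0.4  -0.35  5.69] M [-0.012  0.089  0.006] gap 0.247
```

```bash
python3 -m handwheel '[{"dp":[0,0,-10],"yaw":0},{"dp":[0,0,-30],"yaw":0},{"dp":[0,0,-45],"yaw":0},{"dp":[0,0,-45],"yaw":0},{"dp":[0,0,0],"yaw":0}]'
python3 -m handwheel '[{"dp":[4,-28,0],"yaw":0},{"dp":[7.2,-51,0],"yaw":0},{"dp":[7.2,-51,0],"yaw":0},{"dp":[7.2,-51,0],"yaw":0},{"dp":[7.2,-51,0],"yaw":0},{"dp":[7.2,-51,0],"yaw":0},{"dp":[7.2,-51,0],"yaw":0},{"dp":[4,-28,0],"yaw":0},{"dp":[4,-26,0],"yaw":0}]'
python3 -m handwheel '[{"dp":[0,0,0],"yaw":-9.4},{"dp":[0,0,0],"yaw":-9.4},{"dp":[0,0,0],"yaw":-9.4},{"dp":[0,0,0],"yaw":-9.4},{"dp":[0,0,0],"yaw":-9.4},{"dp":[0,0,0],"yaw":-9.4},{"dp":[0,0,0],"yaw":-9.1},{"dp":[0,0,0],"yaw":0},{"dp":[0,0,0],"yaw":0}]'
python3 - <<'E'
from h import *
say()
s=snapshot("wrist");np.save("w2.npy",s,allow_pickle=True);cv2.imwrite("pics/w2.png",s["image"][:,:,::-1])
E
```

```text
clock: 6.62
position: [0.507, -0.2549, 0.1643]
tool_rot: [0.002, 0.998, 0.067, 0.003]
contact_force: [0.9, -0.0, -2.8]
finger_gap: 0.247
clock: 7.75
position: [0.5114, 0.1049, 0.1601]
tool_rot: [-0.015, 0.996, 0.092, -0.002]
contact_force: [-0.6, -0.1, -1.8]
finger_gap: 0.243
clock: 8.88
position: [0.5121, 0.1041, 0.1608]
tool_rot: [-0.013, 0.789, 0.614, 0.007]
contact_force: [0.2, -0.5, -1.9]
finger_gap: 0.246
t 8.88 p [512.1 104.1 160.8] yawx 75.8 tilt [-0.006   0.0292] F [ 0.21 -0.48 -1.95] M [-0.062  0.007  0.007] gap 0.246
```

View pics/w2.png

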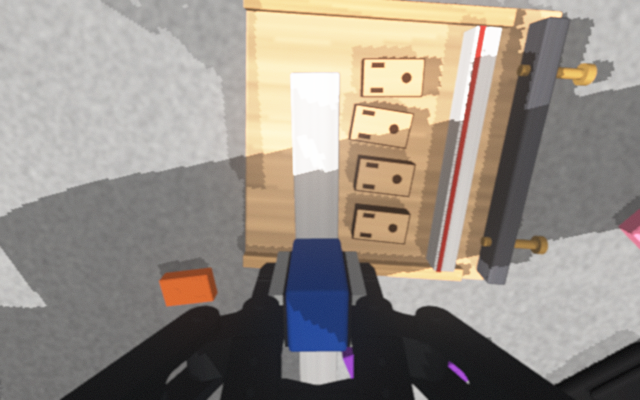

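The jig is in view. The blanks are at about (393,77), (381,125), (384,176) and (380,225), the fence front runs (465,28) to (432,268), and the bar is at (315,150). But the arm stopped about 37 mm short and shows a 1.7° tilt, so I'm checking that before going down.

```bash
python3 -m handwheel '[{"dp":[0,0,0],"yaw":0},{"dp":[0,0,0],"yaw":0}]'
python3 - <<'E'
from h import *
say();st=manip.get_state();print(st["joints"],st["joint_velocities"],st["effort"])
E
```

```text
clock: 9.18
position: [0.5121, 0.1046, 0.161]
tool_rot: [-0.013, 0.788, 0.615, 0.007]
contact_force: [0.1, -0.3, -1.5]
finger_gap: 0.248
t 9.18 p [512.1 104.6 161. ] yawx 75.97 tilt [-0.0057  0.0293] F [ 0.13 -0.35 -1.48] M [-0.006  0.008  0.006] gap 0.248
[ 0.18255987  0.20975023 -0.34819337  1.01315972  0.0298688   1.99797017] [ 1.08937173e-03 -7.65080659e-04 -4.39735992e-04 -2.00023062e-03
  9.19597384e-05 -4.15528580e-03] [-5.64596860e-02 -4.65275824e+01  3.28624105e+01  5.18762361e-03
  1.41333165e-01  7.56853289e-03]
```

Run:
```python
from h import *
s=np.load("w2.npy",allow_pickle=True).item()
im=s["image"][:,:,::-1][0:295,235:600]
cv2.imwrite("pics/c2.png",cv2.resize(im,None,fx=2,fy=2,interpolation=cv2.INTER_CUBIC))
```

```text
(no output)
```

View pics/c2.png

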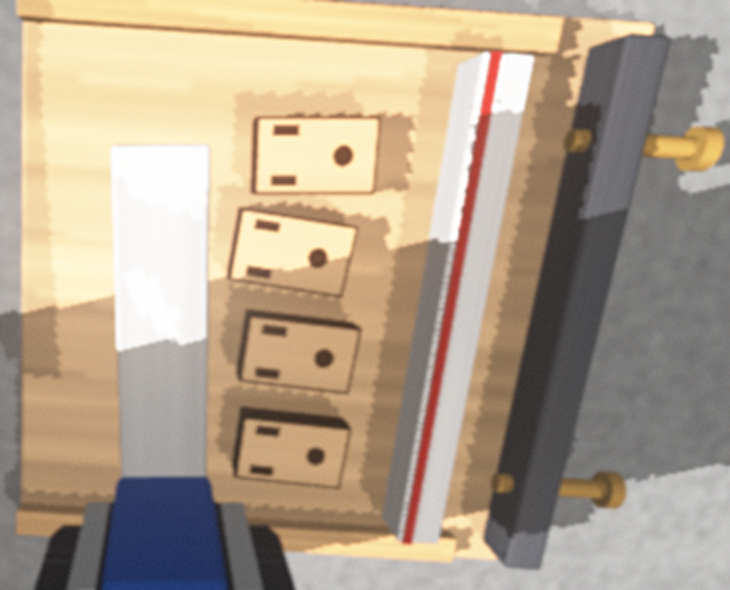

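Run:
```python
from h import *
s=np.load("w2.npy",allow_pickle=True).item()
C=lambda L:np.array([[235+u/2,v/2] for u,v in L])
j=fit(s,[[95,100,19],[95,-100,19],[-105,100,19],[135,115,9]],C([(560,52),(455,540),(20,17),(655,22)]),[.56,.12,-.29]);show("jig",j)
f=fit(s,[[0,96,33.5],[18,96,33.5],[0,-96,33.5],[18,-96,33.5]],C([(487,53),(533,56),(401,541),(440,541)]),[.6,.1,-.29]);show("fence",f)
b=fit(s,[[10,85,0],[-10,85,0]],C([(209,146),(111,146)]),[.5,.12,-.29])
q=f[0][2];o=j[0][:2];A=np.array([[np.cos(q),np.sin(q)],[-np.sin(q),np.cos(q)]])
tj=lambda uv,z:np.round(A@(ray(s,uv,z)[:2]-o)*1e3,1)
print("fence in jig",A@(f[0][:2]-o)*1e3)
for n,L in enumerate([[(258,118),(380,118),(376,193),(254,192)],[(240,209),(357,229),(340,296),(230,278)],[(250,320),(360,328),(347,393),(240,380)],[(241,425),(349,430),(338,488),(234,477)]]):
    print(n,[tj(u,.024).tolist() for u in C(L)])
st,R=tool();T=st["position"][:2]-.0;print("tcp in jig",A@(T-o)*1e3,"tool y yaw",np.degrees(np.arctan2(R[1,1],R[0,1])))
print("bar end corners at z", [tj(u,.154+0.0).tolist() for u in C([(209,146),(111,146)])])
```

```text
jig [560.6 123.7] deg -17.92 res 1.76
fence [620.6 104.6] deg -17.49 res 1.85
fence in jig [63.00007578 -0.19228005]
0 [[-13.1, 70.5], [32.3, 73.1], [34.7, 46.3], [-12.0, 44.0]]
1 [[-16.8, 37.4], [29.3, 32.5], [26.1, 6.2], [-18.4, 10.7]]
2 [[-8.9, -5.7], [35.8, -6.2], [34.3, -33.8], [-10.7, -31.0]]
3 [[-8.5, -50.6], [37.3, -50.0], [36.1, -76.8], [-9.4, -74.5]]
tcp in jig [-40.56291829 -32.81371784] tool y yaw -14.005802581652508
bar end corners at z [[-36.3, 52.1], [-56.2, 51.0]]
```

```bash
python3 -m handwheel '[{"dp":[0,0,0],"yaw":3.5},{"dp":[0,0,0],"yaw":0}]'
python3 -c "
from h import *
say();print(manip.get_state()['joints'][4])"
python3 -m handwheel '[{"dp":[8,-2,0],"yaw":0},{"dp":[8,-2,0],"yaw":0},{"dp":[8,-2,0],"yaw":0},{"dp":[8,-1,0],"yaw":0},{"dp":[0,0,0],"yaw":0}]'
python3 -c "
from h import *
say();print(manip.get_state()['joints'])"
```

```text
clock: 9.43
position: [0.5121, 0.1047, 0.161]
tool_rot: [-0.014, 0.806, 0.592, 0.006]
contact_force: [-0.1, 0.7, -2.4]
finger_gap: 0.246
t 9.43 p [512.1 104.7 161. ] yawx 72.53 tilt [-0.0057  0.0293] F [-0.08  0.68 -2.37] M [-0.1    0.017  0.043] gap 0.246
0.029883673522269255
clock: 10.05
position: [0.5151, 0.138, 0.1619]
tool_rot: [-0.014, 0.806, 0.592, 0.006]
contact_force: [0.8, -0.1, -1.9]
finger_gap: 0.246
t 10.05 p [515.1 138.  161.9] yawx 72.57 tilt [-0.0056  0.0294] F [ 0.77 -0.1  -1.93] M [-0.103  0.037 -0.009] gap 0.246
[ 0.24312949  0.22665624 -0.32441702  1.01808862  0.02987792  2.11790195]
```

```bash
python3 -m handwheel '[{"dp":[-1,0,20],"yaw":0},{"dp":[-1,0,30],"yaw":0},{"dp":[-1,0,30],"yaw":0},{"dp":[-1,0,20],"yaw":0},{"dp":[-1,0,12],"yaw":0},{"dp":[-0.5,0,5],"yaw":0},{"dp":[0,0,0],"yaw":0},{"dp":[0,0,0],"yaw":0},{"dp":[0,0,0],"yaw":0}]'
python3 -m handwheel '[{"dp":[0,0,2],"yaw":0},{"dp":[0,0,2],"yaw":0},{"dp":[0,0,0],"yaw":0}]'
python3 -c "
from h import *
say()"
```

```text
clock: 11.18
position: [0.5133, 0.1356, 0.0455]
tool_rot: [-0.013, 0.806, 0.591, 0.007]
contact_force: [0.6, -0.3, -1.9]
finger_gap: 0.25
clock: 11.55
position: [0.5124, 0.1355, 0.0406]
tool_rot: [-0.014, 0.806, 0.591, 0.006]
contact_force: [-0.2, 0.4, -1.6]
finger_gap: 0.246
t 11.55 p [512.4 135.5  40.6] yawx 72.51 tilt [-0.0062  0.0292] F [-0.23  0.38 -1.64] M [-0.047 -0.02   0.017] gap 0.246
```

```bash
for i in 1; do python3 -m handwheel '[{"dp":[0,0,0.8],"yaw":0},{"dp":[0,0,0.8],"yaw":0},{"dp":[0,0,0],"yaw":0}]'; done
python3 -m handwheel '[{"dp":[0,0,0.8],"yaw":0},{"dp":[0,0,0],"yaw":0}]'
python3 -c "
from h import *
say()
s=snapshot('side');cv2.imwrite('pics/s1.png',cv2.resize(s['image'][170:310,220:430,::-1],None,fx=3.5,fy=3.5,interpolation=cv2.INTER_CUBIC))"
```

```text
clock: 11.92
position: [0.5126, 0.1356, 0.0392]
tool_rot: [-0.014, 0.806, 0.591, 0.006]
contact_force: [-1.3, -0.3, -1.7]
finger_gap: 0.242
clock: 12.18
position: [0.5127, 0.1356, 0.0384]
tool_rot: [-0.014, 0.806, 0.591, 0.006]
contact_force: [-0.8, 0.2, -1.5]
finger_gap: 0.25
t 12.18 p [512.7 135.6  38.4] yawx 72.5 tilt [-0.0057  0.0293] F [-0.82  0.19 -1.48] M [-0.125 -0.013 -0.009] gap 0.25
```

View pics/s1.png

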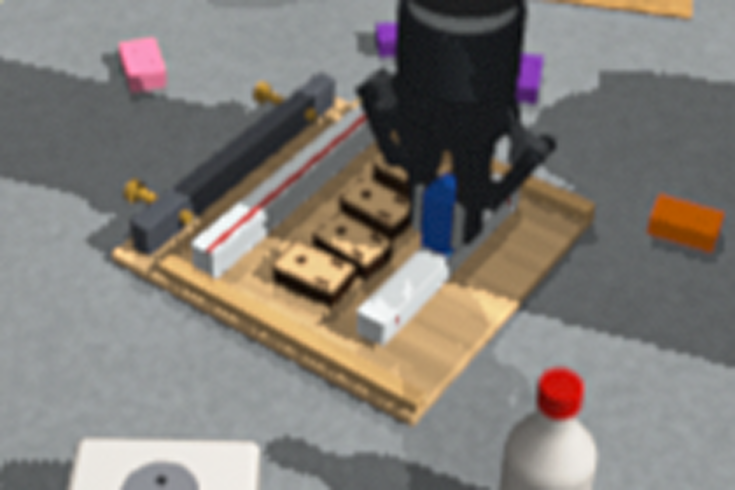

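```bash
python3 -m handwheel '[{"dp":[0,5,-0.5],"yaw":0},{"dp":[0,6,-0.1],"yaw":0},{"dp":[0,6,-0.1],"yaw":0},{"dp":[0,5,-0.1],"yaw":0},{"dp":[0,5,-0.1],"yaw":0},{"dp":[0,5,-0.1],"yaw":0},{"dp":[0,5,0],"yaw":0},{"dp":[0,4,-0.1],"yaw":0},{"dp":[0,4,0],"yaw":0},{"dp":[0,3,0],"yaw":0}]'
python3 -c "
from h import *
say()"
python3 -m handwheel '[{"dp":[0,2.5,-0.1],"yaw":0},{"dp":[0,2.5,0],"yaw":0},{"dp":[0,2.5,0],"yaw":0},{"dp":[0,2,-0.1],"yaw":0},{"dp":[0,1.5,0],"yaw":0},{"dp":[0,1,0],"yaw":0}]'
python3 -c "
from h import *
say()
d=tool()[0]['position'][:2]*1e3-[560.3,123.3];print(d@[.9537,-.3007],d@[.3007,.9537])"
```

```text
clock: 13.48
position: [0.5587, 0.1211, 0.0389]
tool_rot: [-0.014, 0.806, 0.591, 0.006]
contact_force: [-0.0, 0.6, -1.5]
finger_gap: 0.246
t 13.47 p [558.7 121.1  38.9] yawx 72.51 tilt [-0.0057  0.0294] F [-0.05  0.56 -1.46] M [-0.014  0.054 -0.022] gap 0.246
clock: 14.22
position: [0.5697, 0.1175, 0.0387]
tool_rot: [-0.014, 0.806, 0.591, 0.006]
contact_force: [-2.4, 0.2, -1.6]
finger_gap: 0.241
t 14.22 p [569.7 117.5  38.7] yawx 72.51 tilt [-0.0062  0.0293] F [-2.36  0.2  -1.59] M [ 0.172  0.593 -0.159] gap 0.241
10.665113845400194 -2.6843892364448916
```

```bash
python3 -m handwheel '[{"dp":[0,1,0],"yaw":0.2},{"dp":[0,1,0],"yaw":0.2},{"dp":[0,1,0],"yaw":0},{"dp":[0,1,0],"yaw":0}]'
python3 - <<'E'
from h import *
say()
s=snapshot('wrist');np.save("w3.npy",s,allow_pickle=True);cv2.imwrite('pics/w3.png',cv2.resize(s['image'][0:300,250:640,::-1],None,fx=2,fy=2,interpolation=cv2.INTER_CUBIC))
E
```

```text
clock: 14.72
position: [0.5738, 0.1164, 0.0389]
tool_rot: [-0.014, 0.808, 0.589, 0.006]
contact_force: [-2.7, 0.6, -2.0]
finger_gap: 0.25
t 14.72 p [573.8 116.4  38.9] yawx 72.11 tilt [-0.0056  0.0295] F [-2.69  0.64 -1.98] M [ 0.273  0.516 -0.118] gap 0.25
```

View pics/w3.png

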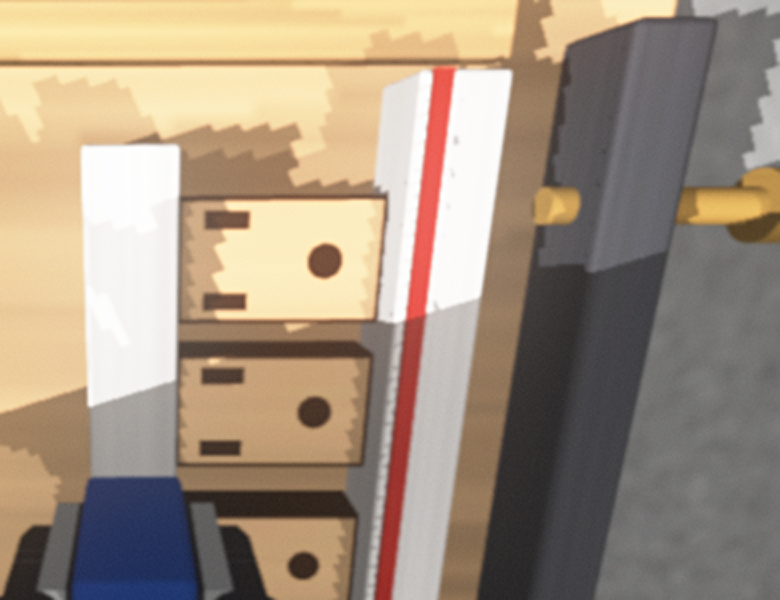

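Run:
```python
from h import *
s=np.load("w3.npy",allow_pickle=True).item()
C=lambda u:(250+u[0]/2,u[1]/2)
def L(n,a,b,z1,z2):
    p,q=ray(s,C(a),z1),ray(s,C(b),z2);d=p-q;print(n,np.round(np.degrees(np.arctan2(d[1],d[0]))-90,2), [np.round(((x[:2]*1e3-[560.3,123.3])@np.array([[.9537,.3007],[-.3007,.9537]])),1) for x in (p,q)])
L("fence red left",(431,70),(373,600),.0335,.0335)
L("bar front top",(180,146),(177,465),.0319+.0022,.0319+.0005)
L("blank0 end",(386,197),(377,320),.024,.024)
L("blank0 back",(181,197),(180,320),.024,.024)
L("blank1 end",(373,355),(363,465),.024,.024)
L("blank0 side",(386,197),(181,199),.024,.024)
```

```text
fence red left -17.68 [array([73.3, 96. ]), array([ 73., -22.])]
bar front top -17.25 [array([24.6, 82.3]), array([24.9, 12.8])]
blank0 end -16.25 [array([70. , 72.1]), array([70.6, 45.1])]
blank0 back -17.21 [array([25.5, 72.4]), array([25.6, 45.2])]
blank1 end -17.27 [array([70.5, 36.9]), array([70.6,  9.4])]
blank0 side -107.28 [array([70. , 72.1]), array([25.5, 72. ])]
```

```bash
cat > chk.py <<'E'
import sys
from h import *
st,R=tool();f=-st["contact_force"][:2]@np.array([.9537,-.3007]);d=st['position'][:2]*1e3-[560.3,123.3]
print("t %.2f x %.2f z %.1f push %.2f Mz %.3f yaw %.2f"%(st["clock"],d@[.9537,-.3007],st["position"][2]*1e3,f,st["moment"][2],np.degrees(np.arctan2(R[1,1],R[0,1]))))
sys.exit(f>float(sys.argv[1]))
E
M='python3 -m handwheel'; q(){ python3 chk.py 4.2; }
$M '[{"dp":[0,0.6,0],"yaw":0.2},{"dp":[0,0.6,0],"yaw":0.1}]'>/dev/null && q &&
$M '[{"dp":[0,0.6,0],"yaw":0},{"dp":[0,0.6,0],"yaw":0}]'>/dev/null && q &&
$M '[{"dp":[0,0.6,0],"yaw":0},{"dp":[0,0.6,0],"yaw":0}]'>/dev/null && q &&
$M '[{"dp":[0,0.6,0],"yaw":0},{"dp":[0,0.6,0],"yaw":0}]'>/dev/null && q &&
$M '[{"dp":[0,0.6,0],"yaw":0},{"dp":[0,0.6,0],"yaw":0}]'>/dev/null && q &&
$M '[{"dp":[0,0.6,0],"yaw":0},{"dp":[0,0.6,0],"yaw":0}]'>/dev/null && q
```

```text
t 15.03 x 16.14 z 38.8 push 2.47 Mz -0.089 yaw -18.18False
```

```bash
sed -i 's/sys.exit(f/sys.exit(int(f/; s/sys.argv\[1\]))$/sys.argv[1])))/' chk.py
M='python3 -m handwheel'; q(){ python3 chk.py 4.2; }
$M '[{"dp":[0,0.6,0],"yaw":0},{"dp":[0,0.6,0],"yaw":0}]'>/dev/null && q &&
$M '[{"dp":[0,0.6,0],"yaw":0},{"dp":[0,0.6,0],"yaw":0}]'>/dev/null && q &&
$M '[{"dp":[0,0.6,0],"yaw":0},{"dp":[0,0.6,0],"yaw":0}]'>/dev/null && q &&
$M '[{"dp":[0,0.6,0],"yaw":0},{"dp":[0,0.6,0],"yaw":0}]'>/dev/null && q &&
$M '[{"dp":[0,0.6,0],"yaw":0},{"dp":[0,0.6,0],"yaw":0}]'>/dev/null && q
```

```text
t 15.28 x 17.31 z 38.8 push 0.72 Mz -0.048 yaw -18.17
t 15.53 x 18.52 z 38.8 push 1.21 Mz -0.088 yaw -18.17
t 15.78 x 19.73 z 38.7 push 2.65 Mz -0.094 yaw -18.17
t 16.02 x 20.93 z 38.7 push 2.11 Mz -0.139 yaw -18.17
t 16.27 x 22.12 z 38.7 push 3.30 Mz -0.125 yaw -18.17
```

```bash
M='python3 -m handwheel'; q(){ python3 chk.py 4.5; }
$M '[{"dp":[0,0.6,0],"yaw":0.2},{"dp":[0,0.6,0],"yaw":0.2}]'>/dev/null && q &&
$M '[{"dp":[0,0.6,0],"yaw":0},{"dp":[0,0.6,0],"yaw":0}]'>/dev/null && q &&
$M '[{"dp":[0,0.6,0],"yaw":0},{"dp":[0,0.6,0],"yaw":0}]'>/dev/null && q &&
$M '[{"dp":[0,0.6,0],"yaw":0},{"dp":[0,0.6,0],"yaw":0}]'>/dev/null && q &&
$M '[{"dp":[0,0.6,0],"yaw":0},{"dp":[0,0.6,0],"yaw":0}]'>/dev/null && q
```

```text
t 16.52 x 23.28 z 38.7 push 3.19 Mz 0.173 yaw -18.56
t 16.77 x 24.51 z 38.7 push 2.12 Mz 0.223 yaw -18.56
t 17.02 x 25.71 z 38.6 push 3.78 Mz 0.161 yaw -18.57
t 17.27 x 26.92 z 38.6 push 2.31 Mz 0.159 yaw -18.57
t 17.52 x 28.11 z 38.6 push 2.70 Mz 0.200 yaw -18.57
```

```bash
M='python3 -m handwheel'; q(){ python3 chk.py 4.5; }
$M '[{"dp":[0,0.6,0],"yaw":-0.2},{"dp":[0,0.6,0],"yaw":0}]'>/dev/null && q &&
$M '[{"dp":[0,0.6,0],"yaw":0},{"dp":[0,0.6,0],"yaw":0}]'>/dev/null && q &&
$M '[{"dp":[0,0.6,0],"yaw":0},{"dp":[0,0.6,0],"yaw":0}]'>/dev/null && q &&
$M '[{"dp":[0,0.6,0],"yaw":0},{"dp":[0,0.6,0],"yaw":0}]'>/dev/null && q &&
$M '[{"dp":[0,0.6,0],"yaw":0},{"dp":[0,0.6,0],"yaw":0}]'>/dev/null && q
```

```text
t 17.77 x 29.30 z 38.6 push 1.89 Mz 0.184 yaw -18.37
t 18.02 x 30.50 z 38.6 push 2.66 Mz 0.136 yaw -18.37
t 18.27 x 30.83 z 38.4 push 5.52 Mz 0.161 yaw -18.36
```

```bash
M='python3 -m handwheel'; q(){ python3 chk.py 11; }
$M '[{"dp":[0,0.3,0],"yaw":-0.1},{"dp":[0,0.3,0],"yaw":0}]'>/dev/null && q &&
$M '[{"dp":[0,0,0],"yaw":0}]'>/dev/null && q &&
$M '[{"dp":[0,0.2,0],"yaw":0},{"dp":[0,0,0],"yaw":0}]'>/dev/null && q
```

```text
t 18.52 x 30.89 z 38.2 push 6.75 Mz 0.060 yaw -18.27
t 18.65 x 30.85 z 38.2 push 5.90 Mz -0.035 yaw -18.27
t 18.90 x 30.89 z 38.1 push 6.83 Mz 0.016 yaw -18.27
```

```bash
M='python3 -m handwheel'; q(){ python3 chk.py 10.8; }
python3 -c "
from h import *
say()"
$M '[{"dp":[0,0.3,0],"yaw":0},{"dp":[0,0,0],"yaw":0}]'>/dev/null && q &&
$M '[{"dp":[0,0.3,0],"yaw":0},{"dp":[0,0,0],"yaw":0}]'>/dev/null && q &&
$M '[{"dp":[0,0,0],"yaw":0}]'>/dev/null && q
python3 -c "
from h import *
say()"
```

```text
t 18.9 p [588.9 111.1  38.1] yawx 71.7 tilt [-0.0085  0.0302] F [-6.25  2.89  0.22] M [0.527 1.451 0.016] gap 0.247
t 19.15 x 30.89 z 38.1 push 7.80 Mz 0.024 yaw -18.26
t 19.40 x 30.95 z 38.1 push 8.91 Mz 0.068 yaw -18.26
t 19.52 x 30.92 z 38.1 push 8.84 Mz 0.024 yaw -18.26
t 19.52 p [588.9 111.1  38.1] yawx 71.72 tilt [-0.0094  0.0305] F [-8.24  3.27  1.14] M [0.605 1.787 0.024] gap 0.249
```

```bash
M='python3 -m handwheel'; q(){ python3 chk.py 12; }
$M '[{"dp":[0,0.35,0],"yaw":0},{"dp":[0,0,0],"yaw":0}]'>/dev/null && q; 
$M '[{"dp":[0,0,0],"yaw":0},{"dp":[0,0,0],"yaw":0}]'>/dev/null && q;
$M '[{"dp":[0,0,0],"yaw":0},{"dp":[0,0,0],"yaw":0}]'>/dev/null && q
```

```text
t 19.77 x 30.91 z 38.0 push 9.43 Mz -0.007 yaw -18.26
t 20.02 x 30.91 z 38.0 push 8.73 Mz 0.018 yaw -18.25
t 20.27 x 30.95 z 38.0 push 9.43 Mz 0.023 yaw -18.25
```

```bash
M='python3 -m handwheel'; q(){ python3 chk.py 12; }
$M '[{"dp":[0,0.25,0],"yaw":0},{"dp":[0,0,0],"yaw":0}]'>/dev/null && q; 
for k in 1; do :; done
$M '[{"dp":[0,0,0],"yaw":0},{"dp":[0,0,0],"yaw":0},{"dp":[0,0,0],"yaw":0},{"dp":[0,0,0],"yaw":0}]'>/dev/null; q
$M '[{"dp":[0,0,0],"yaw":0},{"dp":[0,0,0],"yaw":0},{"dp":[0,0,0],"yaw":0},{"dp":[0,0,0],"yaw":0}]'>/dev/null; q
$M '[{"dp":[0,0,0],"yaw":0},{"dp":[0,0,0],"yaw":0},{"dp":[0,0,0],"yaw":0},{"dp":[0,0,0],"yaw":0}]'>/dev/null; q
python3 -c "
from h import *
say()"
```

```text
t 20.52 x 30.93 z 38.0 push 9.24 Mz -0.020 yaw -18.25
t 21.02 x 30.94 z 38.0 push 9.81 Mz 0.059 yaw -18.25
t 21.52 x 30.94 z 38.0 push 9.79 Mz -0.028 yaw -18.25
t 22.02 x 30.92 z 38.0 push 9.89 Mz 0.030 yaw -18.25
t 22.02 p [588.9 111.1  38. ] yawx 71.72 tilt [-0.0104  0.0308] F [-9.33  3.31  1.85] M [0.697 2.081 0.03 ] gap 0.246
```

```bash
M='python3 -m handwheel'
$M '[{"dp":[0,-0.4,0],"yaw":0},{"dp":[0,-0.4,0],"yaw":0},{"dp":[0,-0.4,0],"yaw":0},{"dp":[0,-0.4,0],"yaw":0},{"dp":[0,-0.4,0],"yaw":0},{"dp":[0,-0.4,0],"yaw":0},{"dp":[0,-0.4,0],"yaw":0},{"dp":[0,-0.4,0],"yaw":0}]'>/dev/null; python3 chk.py 99
$M '[{"dp":[0,-0.5,0],"yaw":0},{"dp":[0,-0.5,0],"yaw":0},{"dp":[0,-0.7,0],"yaw":0},{"dp":[0,-1,0],"yaw":0},{"dp":[0,-2,-0.5],"yaw":0},{"dp":[0,-4,-0.5],"yaw":0},{"dp":[0,-6,-1],"yaw":0},{"dp":[0,-6,-1],"yaw":0},{"dp":[0,-4,0],"yaw":0},{"dp":[0,0,0],"yaw":0}]'>/dev/null; python3 chk.py 99
$M '[{"dp":[0,-4,-5],"yaw":0},{"dp":[0,-4,-15],"yaw":0},{"dp":[0,-4,-25],"yaw":0},{"dp":[0,-4,-25],"yaw":0},{"dp":[0,-4,-15],"yaw":0},{"dp":[0,-2,-5],"yaw":0},{"dp":[0,0,0],"yaw":0},{"dp":[0,0,0],"yaw":0},{"dp":[0,0,0],"yaw":0}]'
python3 - <<'E'
from h import *
say();print(manip.get_state()["joints"])
s=snapshot('wrist');np.save("w4.npy",s,allow_pickle=True);cv2.imwrite('pics/w4.png',cv2.resize(s['image'][0:300,250:640,::-1],None,fx=2,fy=2,interpolation=cv2.INTER_CUBIC))
E
```

```text
t 23.02 x 30.78 z 38.7 push 3.17 Mz 0.004 yaw -18.28
t 24.27 x 5.43 z 42.0 push 0.52 Mz -0.011 yaw -18.25
clock: 25.4
position: [0.5443, 0.1232, 0.1314]
tool_rot: [-0.014, 0.81, 0.586, 0.006]
contact_force: [0.1, 0.2, -1.8]
finger_gap: 0.248
t 25.4 p [544.3 123.2 131.4] yawx 71.7 tilt [-0.0071  0.0291] F [ 0.1   0.24 -1.84] M [-0.043 -0.003 -0.034] gap 0.248
[ 0.20489467  0.2962433  -0.30630008  0.96925729  0.02989581  2.09484619]
```

View pics/w4.png

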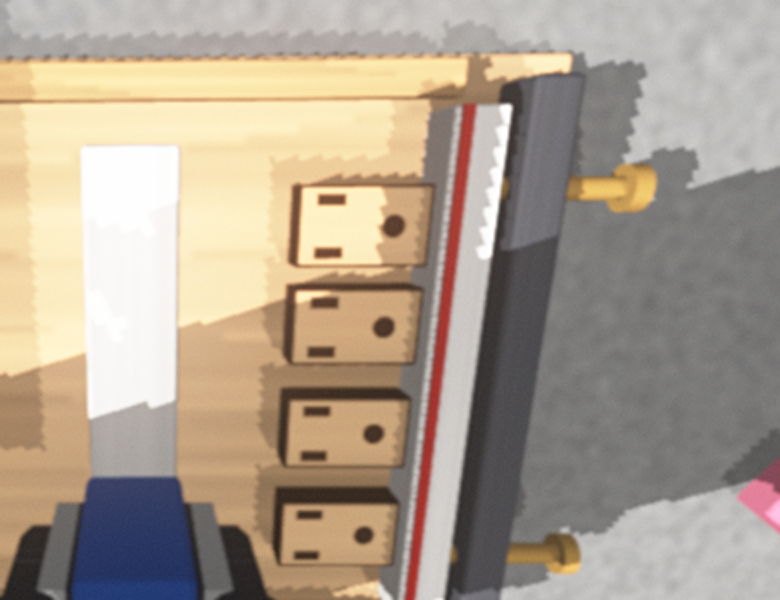

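All four blanks stand in a straight row against the fence, with ends from (433,185) to (390,565), and the fence is against its screws. Checking the gaps numerically.

Run:
```python
from h import *
s=np.load("w4.npy",allow_pickle=True).item()
a=np.radians(-18.0);A=np.array([[np.cos(a),np.sin(a)],[-np.sin(a),np.cos(a)]])
J=lambda u,z:np.round(A@(ray(s,(250+u[0]/2,u[1]/2),z)[:2]*1e3-[560.3,123.3]),1)
print("fence top front",J((460,106),.0335),J((402,598),.0335))
for L in [[(434,186),(427,265),(300,185),(295,265)],[(424,288),(415,364),(297,285),(291,362)],[(411,402),(403,467),(289,398),(283,464)],[(399,499),(390,566),(282,498),(277,563)]]:print([J(u,.024).tolist() for u in L])
im=s["image"][85:290,400:500,::-1];cv2.imwrite("pics/c4.png",cv2.resize(im[:, :],None,fx=2.9*1,fy=2.9,interpolation=cv2.INTER_CUBIC))
```

```text
fence top front [87.6 96.3] [ 88.2 -82.9]
[[86.0, 72.0], [86.7, 45.3], [40.3, 72.5], [40.3, 45.4]]
[[86.6, 37.2], [86.5, 9.3], [41.4, 38.4], [41.0, 10.1]]
[[86.6, -5.3], [86.4, -31.4], [41.1, -3.7], [40.4, -30.3]]
[[86.3, -44.9], [85.8, -74.3], [40.8, -44.6], [40.4, -73.2]]
```

Run:
```python
from h import *
s=snapshot("side");cv2.imwrite("pics/s2.png",cv2.resize(s["image"][170:310,220:400,::-1],None,fx=4,fy=4,interpolation=cv2.INTER_CUBIC))
```

```text
(no output)
```

View pics/s2.png

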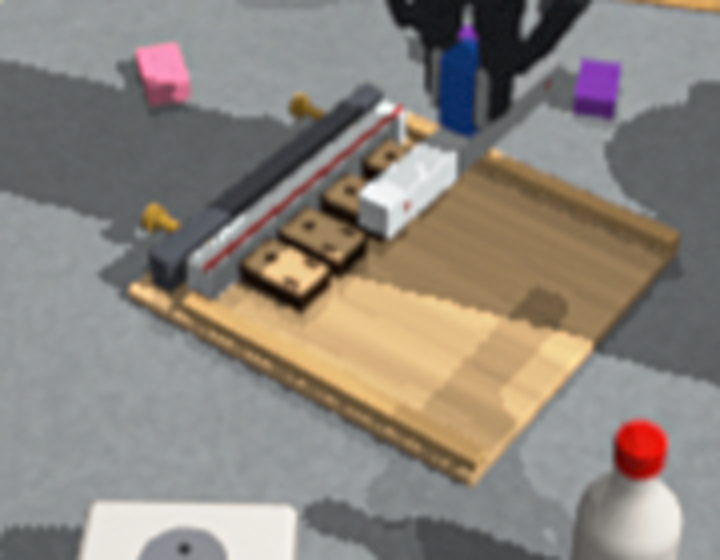

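```bash
M='python3 -m handwheel'
$M '[{"dp":[-10,2,-0.3],"yaw":0},{"dp":[-22,4.5,-0.6],"yaw":0},{"dp":[-32,6.5,-0.9],"yaw":0},{"dp":[-32,6.5,-0.9],"yaw":0},{"dp":[-32,6.5,-0.9],"yaw":0},{"dp":[-32,6.5,-0.9],"yaw":0},{"dp":[-22,4.5,-0.6],"yaw":0},{"dp":[-10,2,-0.3],"yaw":0},{"dp":[0,0,0],"yaw":0},{"dp":[0,0,0],"yaw":0}]'
$M '[{"dp":[-10,2,-0.3],"yaw":0},{"dp":[-22,4.5,-0.6],"yaw":0},{"dp":[-32,6.5,-0.9],"yaw":0},{"dp":[-32,6.5,-0.9],"yaw":0},{"dp":[-32,6.5,-0.9],"yaw":0},{"dp":[-32,6.5,-0.9],"yaw":0},{"dp":[-22,4.5,-0.6],"yaw":0},{"dp":[-10,2,-0.3],"yaw":0},{"dp":[0,0,0],"yaw":0},{"dp":[0,0,0],"yaw":0}]'
$M '[{"dp":[0,0,0],"yaw":5},{"dp":[0,0,0],"yaw":9},{"dp":[0,0,0],"yaw":9},{"dp":[0,0,0],"yaw":10},{"dp":[0,0,0],"yaw":10},{"dp":[0,0,0],"yaw":9},{"dp":[0,0,0],"yaw":9},{"dp":[0,0,0],"yaw":5},{"dp":[0,0,0],"yaw":0},{"dp":[0,0,0],"yaw":0}]'
python3 - <<'E'
from h import *
say();print(manip.get_state()["joints"])
s=snapshot('wrist');np.save("w5.npy",s,allow_pickle=True);cv2.imwrite('pics/w5.png',s['image'][:,:,::-1])
E
```

```text
clock: 26.75
position: [0.5216, -0.0707, 0.132]
tool_rot: [-0.014, 0.81, 0.586, 0.006]
contact_force: [-0.6, 0.3, -2.5]
finger_gap: 0.244
clock: 28.0
position: [0.4984, -0.265, 0.1318]
tool_rot: [-0.014, 0.81, 0.586, 0.006]
contact_force: [-0.7, 0.2, -2.4]
finger_gap: 0.249
clock: 29.25
position: [0.4984, -0.2653, 0.1319]
tool_rot: [-0.015, 0.999, 0.051, -0.002]
contact_force: [0.8, 0.0, -2.1]
finger_gap: 0.246
t 29.25 p [ 498.4 -265.3  131.9] yawx 5.85 tilt [-0.0057  0.0295] F [ 0.84  0.02 -2.09] M [-0.073 -0.023  0.059] gap 0.246
[-0.50268802  0.32242737 -0.26864603  0.99894139  0.0230514   2.53661841]
```

View pics/w5.png

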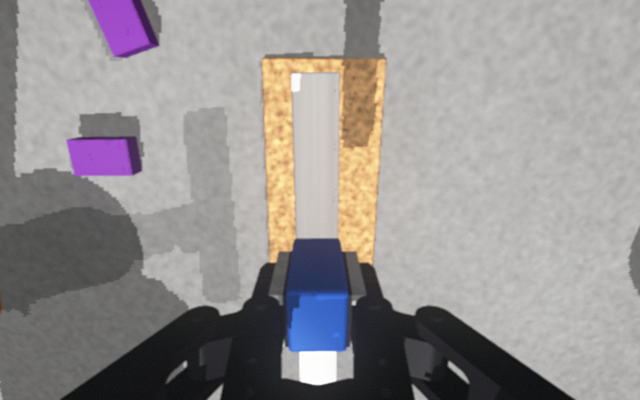

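Run:
```python
from h import *
s=np.load("w5.npy",allow_pickle=True).item()
P=[ray(s,u,.004)*1e3 for u in [(263.5,58.5),(386,59.5),(376,262),(272,262)]]
print([np.round(p[:2],1) for p in P], np.linalg.norm(P[0]-P[1]))
for a,b in((P[0],P[3]),(P[1],P[2])):print(np.degrees(np.arctan2(*(a-b)[1::-1])))
th=np.radians(5.8);print((P[0]+P[1])[:2]/2-100*np.array([np.cos(th),np.sin(th)]))
```

```text
[array([ 591.2, -213.2]), array([ 599.4, -300.6]), array([ 438.4, -318.7]), array([ 427.7, -229.4])] 87.8309844047537
5.69009715319583
6.405844827895058
[ 495.7896619  -266.98066249]
```

```bash
M='python3 -m handwheel'
$M '[{"dp":[-1,1,15],"yaw":0},{"dp":[0,1,25],"yaw":0},{"dp":[0,1,25],"yaw":0},{"dp":[0,1,17],"yaw":0},{"dp":[0,0.4,10],"yaw":0},{"dp":[0,0,5],"yaw":0},{"dp":[0,0,2],"yaw":0},{"dp":[0,0,0],"yaw":0},{"dp":[0,0,0],"yaw":0}]'
$M '[{"dp":[0,0,0.5],"yaw":0},{"dp":[0,0,0.5],"yaw":0},{"dp":[0,0,0],"yaw":0}]'>/dev/null; python3 -c "
from h import *
say()"
```

```text
clock: 30.42
position: [0.4977, -0.2677, 0.0334]
tool_rot: [-0.015, 0.999, 0.05, -0.002]
contact_force: [-0.5, 1.0, -2.2]
finger_gap: 0.25
t 30.8 p [ 497.2 -267.4   31.8] yawx 5.72 tilt [-0.0058  0.0294] F [ 0.38 -0.42 -1.88] M [-0.051 -0.009 -0.013] gap 0.246
```

```bash
M='python3 -m handwheel'
$M '[{"dp":[0,0,0.4],"yaw":0},{"dp":[0,0,0],"yaw":0}]'>/dev/null; python3 -c "
from h import *
say()"
$M '[{"dp":[0,0,0.4],"yaw":0},{"dp":[0,0,0],"yaw":0}]'>/dev/null; python3 -c "
from h import *
say()"
$M '[{"dp":[0,0,0.4],"yaw":0},{"dp":[0,0,0],"yaw":0}]'>/dev/null; python3 -c "
from h import *
say()"
```

```text
t 31.05 p [ 497.3 -267.4   31.5] yawx 5.72 tilt [-0.0056  0.0293] F [-0.1  -0.14 -2.27] M [-0.01  -0.044  0.015] gap 0.248
t 31.3 p [ 497.5 -267.5   31.3] yawx 5.72 tilt [-0.0051  0.0292] F [-1.18  0.16  1.13] M [-0.01  -0.112  0.04 ] gap 0.245
t 31.55 p [ 497.6 -267.6   31.2] yawx 5.72 tilt [-0.0048  0.029 ] F [-1.18 -0.4   5.75] M [0.139 0.052 0.051] gap 0.241
```

```bash
M='python3 -m handwheel'
$M '[{"dp":[0,0,0],"yaw":0},{"dp":[0,0,0],"yaw":0},{"dp":[0,0,0],"yaw":0},{"dp":[0,0,0],"yaw":0},{"dp":[0,0,0],"yaw":0}]' 0.8
$M '[{"dp":[0,0,-5],"yaw":0},{"dp":[0,0,-15],"yaw":0},{"dp":[0,0,-30],"yaw":0},{"dp":[0,0,-40],"yaw":0},{"dp":[0,0,-40],"yaw":0},{"dp":[0,0,-40],"yaw":0},{"dp":[0,0,-20],"yaw":0},{"dp":[0,0,0],"yaw":0},{"dp":[0,0,0],"yaw":0}]'
python3 - <<'E'
from h import *
say()
w=snapshot('wrist')["image"];t=snapshot("top")["image"]
a=cv2.resize(t[125:275,225:365],(560,600),interpolation=cv2.INTER_CUBIC)
b=cv2.resize(w[40:290,250:400],(240,400),interpolation=cv2.INTER_AREA)
o=np.zeros((600,800,3),np.uint8);o[:,:560]=a;o[:400,560:]=b;cv2.imwrite("pics/end.png",o[:,:,::-1])
E
```

```text
clock: 32.17
position: [0.4972, -0.2674, 0.0305]
tool_rot: [-0.015, 0.999, 0.05, -0.002]
contact_force: [-0.5, 0.8, -0.1]
finger_gap: 0.804
clock: 33.3
position: [0.4979, -0.2728, 0.2201]
tool_rot: [-0.015, 0.999, 0.05, -0.002]
contact_force: [-0.8, 0.4, -0.0]
finger_gap: 0.801
t 33.3 p [ 497.9 -272.8  220.1] yawx 5.72 tilt [-0.0062  0.0296] F [-0.78  0.36 -0.02] M [-0.06   0.053  0.011] gap 0.801
```

View pics/end.png

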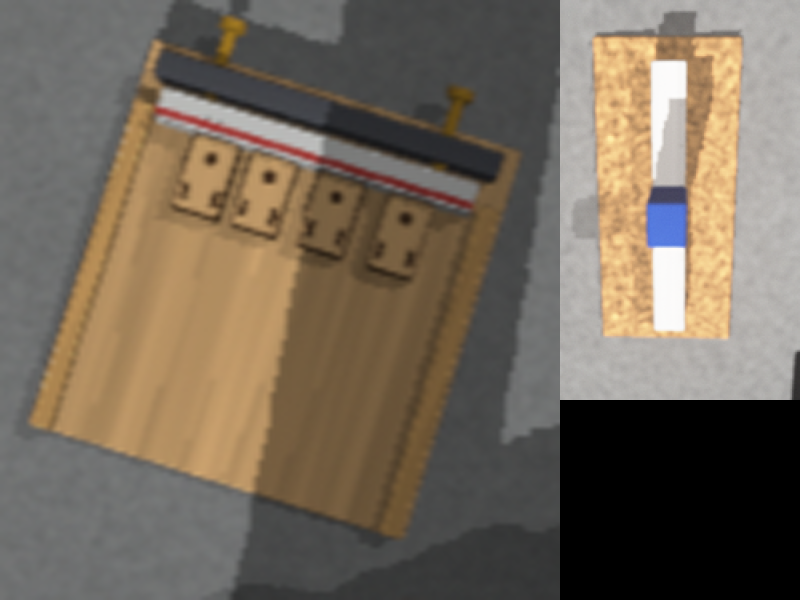

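Run:
```python
from h import *
s=snapshot('wrist')
C=lambda L:np.array([[250+(u-560)*150/240,40+v*250/400] for u,v in L])
show("pad",fit(s,[[-45,100,4],[45,100,4],[45,-100,4],[-45,-100,4]],C([(594,38),(742,38),(729,339),(605,336)]),[.5,-.26,4.8]))
show("edge",fit(s,[[-10,85,24],[10,85,24],[10,-85,24],[-10,-85,24]],C([(652,61),(686,61),(684,331),(654,331)]),[.5,-.26,4.8]))
```

```text
pad [ 495.4 -266. ] deg 275.56 res 1.43
edge [ 496.8 -267.6] deg 275.81 res 0.36
```

The straightedge is within about 2 mm of the pad's middle and parallel to it, so I'm handing in.

```bash
python3 -c "
from station import ticket
print(ticket.close_job())"
```

```text
the job is handed in; nothing more can be done
None
```

The job is done and handed in, with about 34 s on the clock. I gripped the straightedge at 90 N and swept the four blanks as one row against the fence. I then pushed on until the fence met its stop screws.

- **Press:** I turned the bar until the twisting load on it was about zero. I then held the row with a measured 9.2–9.9 N (readings vary by roughly ±1 N) for about 1.5 s.
- **Row:** After I backed away, the wrist view showed all four blank ends in line within about ±0.5 mm. They read 1–2 mm short of the fence's top edge, about the camera's accuracy, and I saw no gap. The final top view looked the same.
- **Straightedge:** It stands upright on the pad, within about 2 mm of the middle and parallel to it within 0.3°. The gripper is clear of it.
- **Other objects:** The arm passed near none of the glue bottle, mouse and socket box. I did not measure their positions again at the end.

**What did not go to plan:** One fast move with the bar in the gripper stopped about 33 mm short and left the tool tilted about 1.7° from then on. I allowed for this in the later moves, which I made slower. The bar's low end ran only slightly above the jig board. An upward force of 1–2 N during the press means it may have brushed the board lightly.

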